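Set out the dessert jars on the wind-up riser

ROBOT

A 7-joint arm with a two-finger parallel gripper is mounted at the origin on the work surface. World frame = base frame: x ahead of the robot, y to its left, z up, the work surface at z = 0. Lengths are in m, angles in rad, forces in N, time in s.
With the tool pointing down it reaches from about 0.425 to 0.95 m from the base axis. Payload 4.7 kg.
Tool frame: the origin (TCP) lies between the finger pads; the fingertips stand 25 mm ahead of it and the grasp point (between the pads) lies 6 mm ahead of it; z points along the fingers, y is the line along which they close (so a half turn about z gives the same grasp; the last joint's range is limited). The gripper opens to 85 mm and grips with 20 to 120 N. Pads are 22 mm wide; open, the fingers measure 114 mm over their backs; the gripper's body (76 mm by 85 mm) begins 54 mm behind the grasp point. The pads swing forward as they close: fully open they stand 13 mm farther back than shut.
Start: joints at [1.187, 0.469, -0.049, 1.532, 0.024, 1.141, -0.082], TCP at [0.235, -0.633, 0.256] pointing down, gripper open.
Joint ranges: [-2.59, 2.59], [-0.33, 1.99], [-1.39, 1.29], [0.1, 2.45], [-1.04, 4.18], [0.21, 1.99], [-2.66, 2.66]. Speed limits (rad/s): [2.57, 2.57, 3.14, 3.14, 3.14, 3.14, 3.14].

INTERFACE

Orientations are given as a 3x3 rotation matrix whose columns are the frame's x, y, z axes.
In Python, from rig import * gives the robot as it stands. Calls block until the motion is done:
- movep(position, orientation): joint-space move of the TCP to a pose.
- move_l(position, attitude=None, feed=0.15, until_force=None): straight line of the TCP; attitude=None keeps the orientation; feed is the mean speed in m/s. With until_force (N) it stops when the force on the tool has changed by that much, and returns True; else False.
- move_joints(angles): joint-space move.
- command_gripper(opening, newtons=None): finger opening in m; newtons is the grip in N (None keeps the last); returns when the fingers have stopped.
- sleep(seconds).
- inverse_kinematics(position, orientation): joint angles nearest the present ones, or None.
- sense(): the state.
- camera(name): name is "scene" or "top" or "wrist"; returns (picture, depth): 384x512x3 uint8, red, green, blue; 384x512 float32, m along the optical axis (not along the pixel's ray), 0 where there is no reading.
- camera_params(name): a dict with "K" (3x3 intrinsics, pixels), "position" and "rotation" of the camera in the world; the wrist camera has in their place "tool_from_camera" (4x4, takes a point from camera to tool coordinates, whose origin is the TCP and whose axes are the flange's). Camera axes: x right, y down, z forward; pixel columns grow to the right and rows downward; lengths in m; the calibration is good to about 2 mm. The wrist camera is an equidistant fisheye: a pixel r from the principal point sees the ray r / f radians off the axis. A picture is of the moment at which its call begins: read the wrist's pose just before it. camera_params takes no time and is no camera call.
A pose or a line that the arm cannot do raises Unreachable and nothing moves.
- finish_job(): hands the job in; it is judged then, once.
The state is a dict: "time_s": time; "joint_pos": joint angles; "qd": joint speeds; "joint_efforts": joint torques, N m; "position": TCP position; "tcp_rot": TCP orientation; "wrist_force": force on the tool from outside, world axes, zero at the start; "ft_torque": the same for the moment, N m; "finger_gap": finger opening in m; "gripper_force": force on a finger pad.
Only numpy, scipy, OpenCV 4.12 (cv2) and the standard library are available. Lean on these libraries where they do the work, as an engineer would, in place of code of your own. Each camera call takes 0.05 s, during which the arm holds its last target. There are 200 camera calls.

TASK

Stand all the lidded dessert jars upright on the plate of the display riser while the plate is still down, and move the glazing brush from the steel rinsing pot to the white jug, foot down, so that it leans over the jug's handle, clear of the riser. Only then fit the crank fully home on the riser's square shaft and wind it clockwise (seen from above), full circle after full circle, until the plate is all the way up with the jars still standing on it. Finally take the crank off, stand it upright in its grey tray again, let go of everything, and leave the shaker, the ramekin and the syrup bottle alone.

Things in the scene. Friction and masses are not known exactly. Their poses are not given: they have to be found in the camera images.
- riser: Fixed steel base of the wind-up display riser, a low box 170 mm (its x) by 380 mm (its y), 50 mm high. Origin on the counter under the centre of the plate. The upright winder shaft stands 225 mm from the plate's centre towards the riser's -y; the box reaches from y = -295 mm to y = +85 mm.
- plate_top (a point): Centre of the top face of the riser's square aluminium plate: a flat slab without rim, 210 x 210 mm, 8 mm thick. Axes as the riser's. Its top is 64 mm above the counter when the plate is all the way down and rises with winding by 4 mm per radian (25 mm per full circle) to about 143 mm.
- winder (a joint): Turn of the riser's winder shaft in rad: 0 is plate fully down; it grows when turned clockwise seen from above; hard stop at 19.8 (a little over three full circles), and all the way up means within 0.9 of that. Turning it takes about 0.2 N m (some 3 N at the crank's handle); it stays where it is left.
- shaft_top (a point): Centre of the top of the upright square brass shaft, 80 mm above the counter; 16 mm square along this point's own x and y axes (which turn with the shaft), narrowed to 12 mm in its topmost 3 mm. It stands 22 mm out of a round steel collar, 42 mm across, which turns with it. The crank is fully home when its hub rests on the collar, its underside 22 mm below this point.
- crank: Loose crank, 0.35 kg. Origin at the centre of the underside of its hub, z up. Hub 36 x 36 mm, 32 mm high, with an 18.4 mm square socket 26 mm deep in its underside, chamfered, sides along the crank's x and y. Above the hub a flat arm (22 mm wide, z = 32 to 40 mm) runs along +x to x = 77 mm. A square grip block 24 x 24 mm stands over the hub, z = 40 to 72 mm. At x = 65 mm stands the handle. It stands by itself on its hub.
- crank_knob (a point): Middle of the crank's upright black handle: a cylinder 22 mm across and 50 mm high (z = 41 to 91 mm in the crank's frame), which spins freely about its own upright axis, 65 mm from the hub's axis.
- tool_tray: Fixed grey plastic tray on the counter in which the crank starts and must end: 110 mm (its x) by 140 mm (its y), walls 4 mm thick and 14 mm high, floor 4 mm thick. Origin under its centre.
- sheet: Fixed black baking sheet on which the jars start, flat and without rim, 220 x 220 mm, 4 mm thick. Origin under its centre.
- brush: Loose glazing brush, 0.06 kg: straight and 220 mm long, its own z running from the foot (origin) up to the top. Dark head 16 to 17 mm thick for the lowest 65 mm, then a wooden handle 12 mm thick. Centre of mass about 67 mm above the foot. It starts foot down in the steel pot, leaning on its rim.
- brush_foot (a point): Centre of the lower end of the brush (its dark head).
- brush_top (a point): Centre of the upper end of the brush's handle.
- pot: Fixed steel rinsing pot, a round cup 62 mm across at the rim, 95 mm high, narrower towards its base, wall 4 mm. Origin under its centre.
- jug: Fixed tall white mug-like jug, 82 mm across at the rim, 125 mm high, wall 5 mm, inner floor about 5 mm up, open top. Origin under its centre; its handle sticks out along its own +y, and the brush must lean on the rim above the handle, within about 45 degrees either side, its top end beyond the rim.
- shaker: Bystander: closed aluminium can 60 mm across, 110 mm high. Origin under its centre.
- ramekin: Bystander: small white bowl 84 mm across, 45 mm high. Origin under its centre.
- syrup: Bystander: amber glass bottle 56 mm across, 150 mm high. Origin under its centre.
- jar0: Low lidded glass dessert jar, 48 mm across, 45 mm high, 0.08 to 0.17 kg, z up through the lid; origin under its centre. There are two to four; this one may be absent. It may go anywhere on the plate.
- jar1: Low lidded glass dessert jar, 48 mm across, 45 mm high, 0.08 to 0.17 kg, z up through the lid; origin under its centre. There are two to four; this one may be absent. It may go anywhere on the plate.
- jar2: Low lidded glass dessert jar, 48 mm across, 45 mm high, 0.08 to 0.17 kg, z up through the lid; origin under its centre. There are two to four; this one may be absent. It may go anywhere on the plate.
- jar3: Low lidded glass dessert jar, 48 mm across, 45 mm high, 0.08 to 0.17 kg, z up through the lid; origin under its centre. There are two to four; this one may be absent. It may go anywhere on the plate.
There are look-alikes about, which are no part of the job. There is more than one size of the brush; the one meant has the size given above. What is shaped like the jar1 but blue is not meant.

How it is judged:
By the outcome, as a careful person would: the job done as asked, in the order asked, and still so for the second after the job is handed in, with the robot touching nothing.
Of jar0, jar1, jar2, jar3 only 2 to 4 are there at a start; the rules pass over those that are not, and their reading is None.
At some moment in a run one of jar0, jar1, jar2, jar3 may be knocked a few centimetres aside while the robot is not near it.
It also fails if it takes over 210 s, if anything falls off the work surface, if the arm or the gripper's body presses on something with over 40 N, if the wrist force passes 120 N, or if a joint passes its speed limit or range.

## Working session

There is one attempt and no reset: what is moved stays moved. The work goes in short steps, each a Python script; the robot and the scene stay as the last script left them, time stands still between calls to the robot, and variables do not carry over. Pictures are saved under pics/ and viewed, at most 17 in all, crops included, and the job is handed in when it is done.

```bash
ls; mkdir -p pics
python3 - <<'E'
from rig import *
import cv2,numpy as np
for n in ("scene","top"):
    p,d=camera(n); cv2.imwrite(f"pics/{n}0.png",cv2.resize(p[:,:,::-1],(800,600),interpolation=cv2.INTER_CUBIC)); np.savez(f"{n}0.npz",p=p,d=d)
    c=camera_params(n); print(n,c["K"],c["position"],c["rotation"])
print(camera_params("wrist")); print(sense())
E
```

```text
pics
scene [[476.25883239   0.         263.43587291]
 [  0.         476.25883239 197.65354051]
 [  0.           0.           1.        ]] [1.15802334 1.07463135 1.26521907] [[-0.87184268  0.33336951 -0.35882463]
 [ 0.48967596  0.57775029 -0.65301   ]
 [-0.01038259 -0.74502978 -0.6669504 ]]
top [[394.40371354   0.         260.41752102]
 [  0.         394.40371354 190.45317035]
 [  0.           0.           1.        ]] [ 0.35537553 -0.03417738  1.4159792 ] [[-0.01940694 -0.98682206  0.16064121]
 [-0.99970552  0.02149396  0.01126416]
 [-0.01456854 -0.1603753  -0.98694859]]
{'K': array([[297.31863964,   0.        , 252.61587659],
       [  0.        , 297.31863964, 188.04604707],
       [  0.        ,   0.        ,   1.        ]]), 'tool_from_camera': array([[-1.31913960e-03, -9.49250797e-01, -3.14517384e-01,
         8.02157259e-02],
       [ 9.99998517e-01, -1.60028519e-03,  6.35686158e-04,
         7.11653881e-04],
       [-1.10674310e-03, -3.14516079e-01,  9.49251500e-01,
        -1.17133203e-01],
       [ 0.00000000e+00,  0.00000000e+00,  0.00000000e+00,
         1.00000000e+00]])}
[... 163 characters left out ...]
04, -2.27437805e-03, -7.02397007e-05, -2.41604602e-03,
        4.47603359e-05,  1.09606774e-05, -1.47581618e-03]), 'joint_efforts': array([ 1.76915968e-03, -5.11512780e+01, -4.65424417e-02, -2.38387549e+01,
        1.07768967e-02,  4.37692812e-03, -9.89466514e-06]), 'position': array([ 0.23435104, -0.63249726,  0.25538651]), 'tcp_rot': array([[ 9.37703638e-01,  3.47435605e-01, -6.22247066e-04],
       [ 3.47436161e-01, -9.37702259e-01,  1.60832283e-03],
       [-2.46938647e-05, -1.72432130e-03, -9.99998513e-01]]), 'wrist_force': array([ 0.38962062, -0.30718243, -0.14919509]), 'ft_torque': array([ 0.00955504,  0.02763102, -0.01706944]), 'gripper_force': 0.0, 'finger_gap': 0.08553121664174569}
```

View pics/scene0.png

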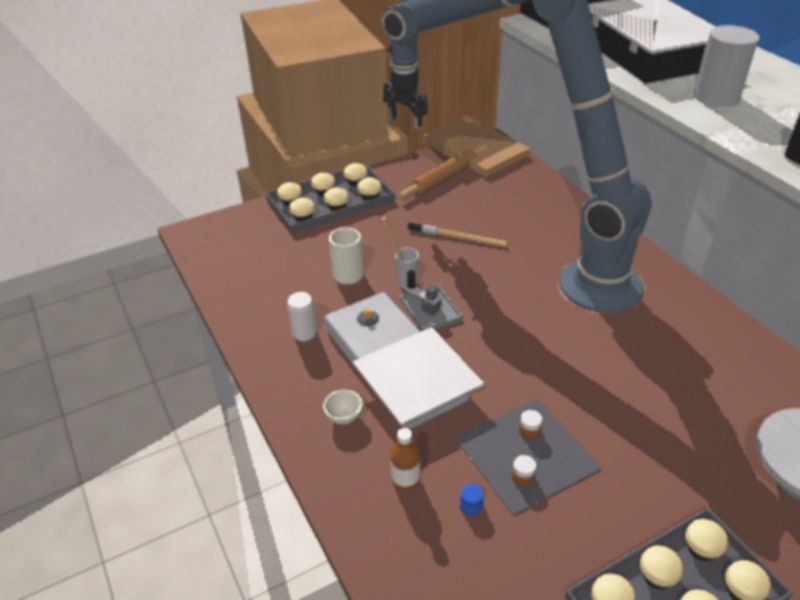

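View pics/top0.png

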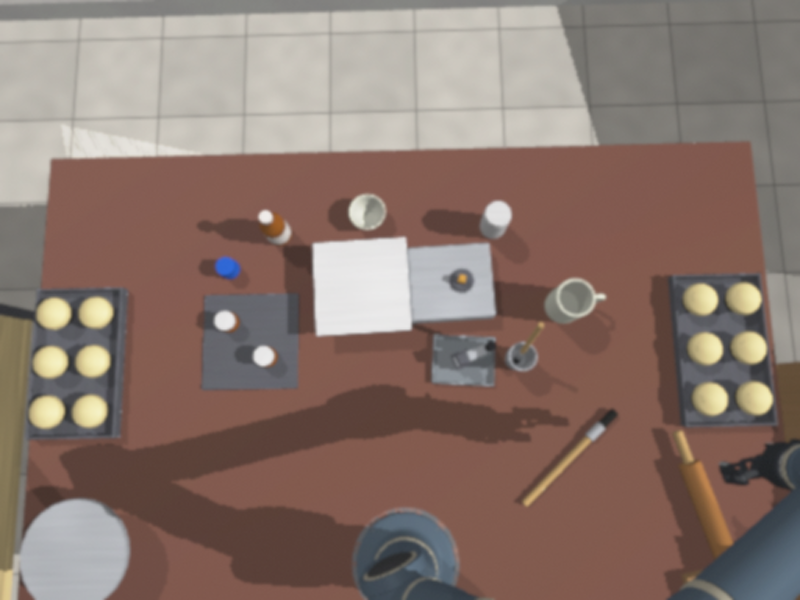

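The scene has two white-lidded jars on the sheet (top view 225,320 and 264,355) and a blue decoy at (227,267). The plate centre is near (361,286), the shaft (461,279), the crank hub in its tray (465,356) with the knob at (489,347), the pot (521,355) and the jug (572,300) with its handle to the right, towards −y. Next I turn these into coordinates.

```bash
cat > h.py <<'E'
from rig import *
import cv2, numpy as np
np.set_printoptions(precision=4,suppress=True)
def ray(n,u,v):
    c=camera_params(n);K=c["K"]
    return np.array(c["position"]), np.array(c["rotation"])@np.array([(u-K[0,2])/K[0,0],(v-K[1,2])/K[1,1],1])
def onz(n,u,v,z):
    o,d=ray(n,u,v); return o+d*(z-o[2])/d[2]
def tri(n1,p1,n2,p2):
    o1,d1=ray(n1,*p1);o2,d2=ray(n2,*p2)
    s=np.linalg.lstsq(np.c_[d1,-d2],o2-o1,rcond=None)[0]
    a,b=o1+s[0]*d1,o2+s[1]*d2; return (a+b)/2,np.linalg.norm(a-b)
def wpt(T,K,u,v,z,R,p):
    """wrist pixel -> point on plane z; R,p tool pose"""
    a=np.array([u-K[0,2],v-K[1,2]]);r=np.hypot(*a);th=r/K[0,0]
    d=np.r_[a/max(r,1e-9)*np.sin(th),np.cos(th)]
    D=R@T[:3,:3]@d;O=R@T[:3,3]+p
    return O+D*(z-O[2])/D[2]
def down(yaw):
    """tool down, closing axis y at angle yaw"""
    y=np.array([np.cos(yaw),np.sin(yaw),0]);z=np.array([0,0,-1.])
    return np.c_[np.cross(y,z),y,z]
def wshot(name):
    s=sense();p,d=camera("wrist");np.savez(name+".npz",p=p,d=d,R=s["tcp_rot"],pos=s["position"])
    cv2.imwrite(f"pics/{name}.png",cv2.resize(p[:,:,::-1],(800,600),interpolation=cv2.INTER_CUBIC))
    return p,s["tcp_rot"],s["position"]
def wz(s,u,v,z):
    """s=(R,pos); pixels of the 512 picture"""
    c=camera_params("wrist");return wpt(np.array(c["tool_from_camera"]),c["K"],u,v,z,*s)
def blobs(m,lo=15):
    n,l,st,ce=cv2.connectedComponentsWithStats(m.astype(np.uint8))
    return [(ce[i],st[i]) for i in range(1,n) if st[i,4]>=lo]
E
python3 - <<'E'
from h import *
def masks(p):
    H=cv2.cvtColor(p,cv2.COLOR_RGB2HSV).astype(int);h,s,v=H[...,0],H[...,1],H[...,2]
    return dict(white=(s<30)&(v>190),brass=(h>8)&(h<28)&(s>120)&(v>120))
k=.64
t=np.load("top0.npz");p,d=t["p"],t["d"]
m=masks(p)
for c,st in blobs(m["white"]):
    if 200<c[1]*1/k<420 and c[0]/k>130: print("white",c/k,st[4],onz("top",*c,.045),)
H=cv2.cvtColor(p,cv2.COLOR_RGB2HSV)
for nm,px,z in [("plate",(361,286),.064),("shaft",(461.5,279.5),.08),("knob",(489,347),.09),("hub",(463,356),.072),("tray",(463,360),.014),("pot",(521,355),.095),("btop",(541.5,325),.2),("jug",(573,300),.125),("jughandle",(602,297),.1),("shaker",(497,215),.11),("syrup",(266,215),.15),("ram",(367,211),.045)]:
    dd=d[int(px[1]*k),int(px[0]*k)];o,r=ray("top",px[0]*k,px[1]*k);print(nm,onz("top",px[0]*k,px[1]*k,z),"depthpt",o+r*dd)
# plate edges / riser corners
for px in [(313,242),(406,238),(412,331),(317,335)]: print("pc",onz("top",px[0]*k,px[1]*k,.064))
for px in [(490,244),(495,318)]: print("riser corner",onz("top",px[0]*k,px[1]*k,.05))
for px in [(433,334),(495,336),(494,386),(431,384)]: print("tray c",onz("top",px[0]*k,px[1]*k,.014))
print("btop tri",tri("top",(541.5*k,325*k),"scene",(385*k,218*k)))
print("brush low tri",tri("top",(529*k,345*k),"scene",(398*k,250*k)))
crop=np.hstack([cv2.resize(p[180:260,260:400][:,:,::-1],None,fx=5.7,fy=5.7,interpolation=cv2.INTER_CUBIC)])
cv2.imwrite("pics/crop1.png",crop)
q=np.load("scene0.npz")["p"];cv2.imwrite("pics/crop2.png",cv2.resize(q[130:220,190:310][:,:,::-1],None,fx=6.6,fy=6.6,interpolation=cv2.INTER_CUBIC))
E
```

```text
white [357.3645 210.7408] 143 [0.7842 0.0919 0.045 ]
white [498.0391 212.9062] 200 [ 0.7713 -0.232   0.045 ]
white [264.7274 215.9907] 47 [0.7767 0.3064 0.045 ]
white [286.0677 232.6823] 24 [0.7358 0.2564 0.045 ]
white [361.5179 285.9683] 3551 [0.6074 0.0837 0.045 ]
white [447.7359 283.9073] 1717 [ 0.6078 -0.1114  0.045 ]
white [597.1217 296.9572] 19 [ 0.5706 -0.4454  0.045 ]
white [224.1848 319.7554] 115 [0.5369 0.3937 0.045 ]
white [263.1753 355.3628] 118 [0.4551 0.3042 0.045 ]
plate [0.6039 0.0832 0.064 ] depthpt [0.6045 0.0835 0.0605]
shaft [ 0.6106 -0.14    0.08  ] depthpt [ 0.6103 -0.1399  0.0814]
knob [ 0.4598 -0.1933  0.09  ] depthpt [ 0.4596 -0.1929  0.0935]
hub [ 0.4429 -0.1382  0.072 ] depthpt [ 0.4425 -0.1378  0.0777]
tray [ 0.4376 -0.1424  0.014 ] depthpt [ 0.4339 -0.1375  0.0772]
pot [ 0.441  -0.2601  0.095 ] depthpt [ 0.4425 -0.2641  0.0719]
btop [ 0.4925 -0.2855  0.2   ] depthpt [ 0.4905 -0.2818  0.2181]
jug [ 0.5527 -0.3702  0.125 ] depthpt [ 0.5716 -0.4024  0.0015]
jughandle [ 0.5617 -0.4394  0.1   ] depthpt [ 0.5609 -0.4378  0.1051]
shaker [ 0.7469 -0.2201  0.11  ] depthpt [ 0.747  -0.2202  0.1095]
syrup [0.7466 0.2776 0.15  ] depthpt [0.7463 0.2774 0.1508]
ram [0.783  0.0697 0.045 ] depthpt [ 0.7972  0.0731 -0.0005]
pc [0.7074 0.1911 0.064 ]
pc [ 0.7118 -0.0194  0.064 ]
pc [ 0.5006 -0.0285  0.064 ]
pc [0.4961 0.1812 0.064 ]
riser corner [ 0.697  -0.2099  0.05  ]
riser corner [ 0.5273 -0.2141  0.05  ]
tray c [ 0.4981 -0.0761  0.014 ]
tray c [ 0.4906 -0.217   0.014 ]
tray c [ 0.378 -0.21   0.014]
tray c [ 0.3852 -0.0686  0.014 ]
btop tri (array([ 0.4881, -0.2804,  0.2148]), np.float64(0.006698763840570815))
brush low tri (array([ 0.4581, -0.2736,  0.1092]), np.float64(0.006534949975477925))
```

View pics/crop1.png

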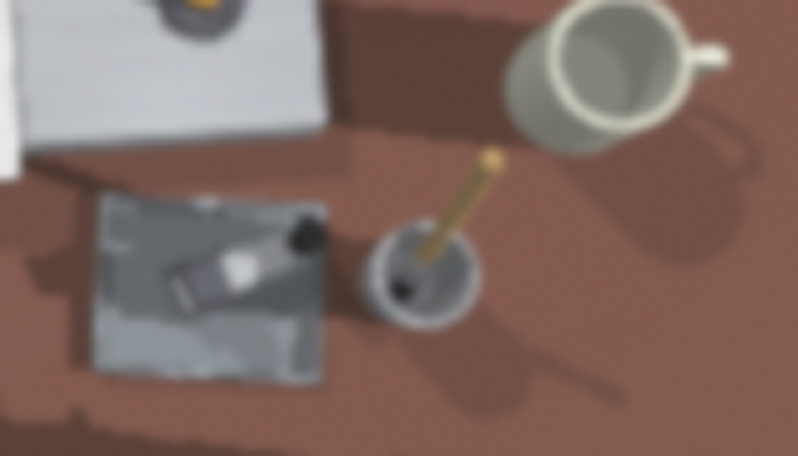

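View pics/crop2.png

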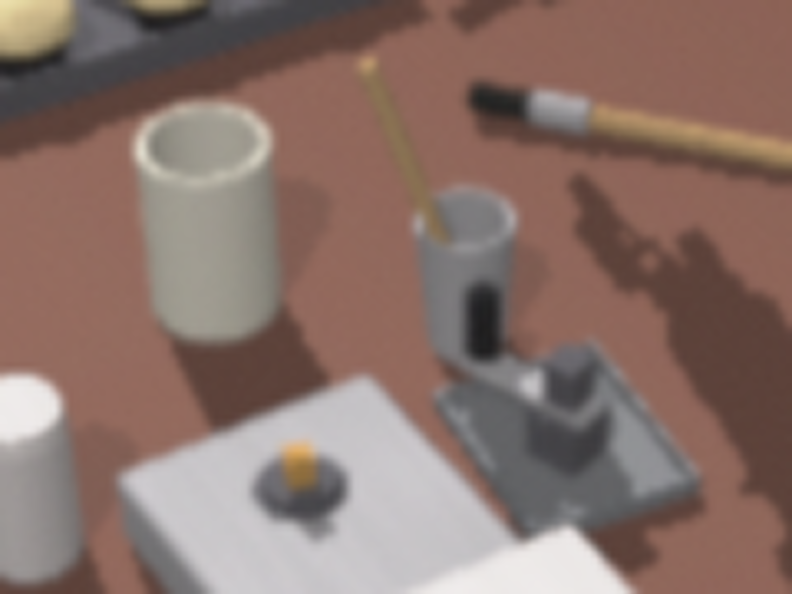

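Crop 1 shows the crank arm running from the hub (195,285) to the knob (307,235), and the brush in the pot with its foot at (403,290) and top at (493,158). Crop 2 confirms that the shaft is bare and the crank stands upright. I start with the jars.

```bash
cat >> h.py <<'E'
def jars(tag,z=.049):
    p,d=camera("top");cv2.imwrite(f"pics/{tag}.png",cv2.resize(p[:,:,::-1],(800,600)))
    H=cv2.cvtColor(p,cv2.COLOR_RGB2HSV);m=(H[...,1]<30)&(H[...,2]>170)
    out=[]
    for c,s in blobs(m,60):
        if s[4]<200:
            q=onz("top",*c,z)
            if .38<q[0]<.66 and .22<q[1]<.48: out.append(q)
    return out
E
python3 - <<'E'
from h import *
Y=down(-np.pi/2)
command_gripper(.085,40)
move_l([.2344,-.6325,.36],Y)
js=sorted(jars("t1"),key=lambda q:-q[0]);print(js)
dest=[(.646,.100),(.562,.100)]
for q,t in zip(js,dest):
    movep([q[0],q[1],.25],Y)
    a=[b for b in jars("t1") if np.hypot(*(b-q)[:2])<.06]
    if a: q=a[0]
    print("go",q,sense()["time_s"])
    move_l([q[0],q[1],.12],Y,feed=.3)
    print(move_l([q[0],q[1],.036],feed=.12,until_force=12))
    command_gripper(.03,30); s=sense();print("gap",s["finger_gap"],s["position"])
    move_l([q[0],q[1],.20],feed=.25)
    movep([t[0],t[1],.20],Y)
    move_l([t[0],t[1],.115],feed=.2)
    print("contact",move_l([t[0],t[1],.092],feed=.04,until_force=3),sense()["position"])
    command_gripper(.075); move_l([t[0],t[1],.22],feed=.3)
    print(sense()["time_s"])
E
```

```text
[array([0.5362, 0.3928, 0.049 ]), array([0.4552, 0.3041, 0.049 ])]
go [0.5362 0.3927 0.049 ] 4.9917
False
gap 0.04552848885552988 [0.5366 0.3933 0.0373]
contact True [0.6464 0.1    0.098 ]
10.8833
go [0.4498 0.3034 0.049 ] 12.0167
False
gap 0.04558013490140393 [0.4504 0.3041 0.0372]
contact True [0.5624 0.1001 0.098 ]
17.5583
```

Run:
```python
from h import *
Y=down(-np.pi/2)
movep([.54,.0,.36],Y)
movep([.47,-.30,.36],Y); wshot("w_pot")
movep([.48,-.13,.32],Y); wshot("w_crank")
camera("top"); print(sense()["time_s"])
```

```text
20.3417
```

View pics/w_pot.png

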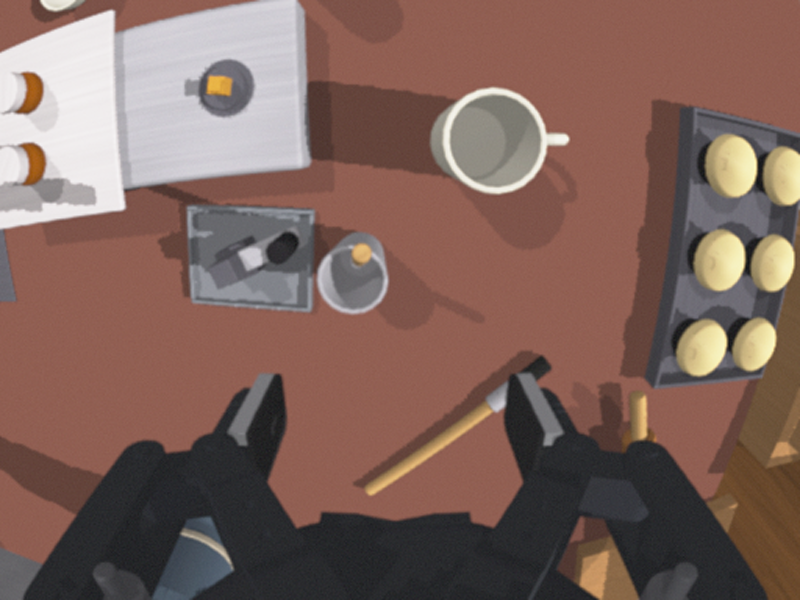

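View pics/w_crank.png

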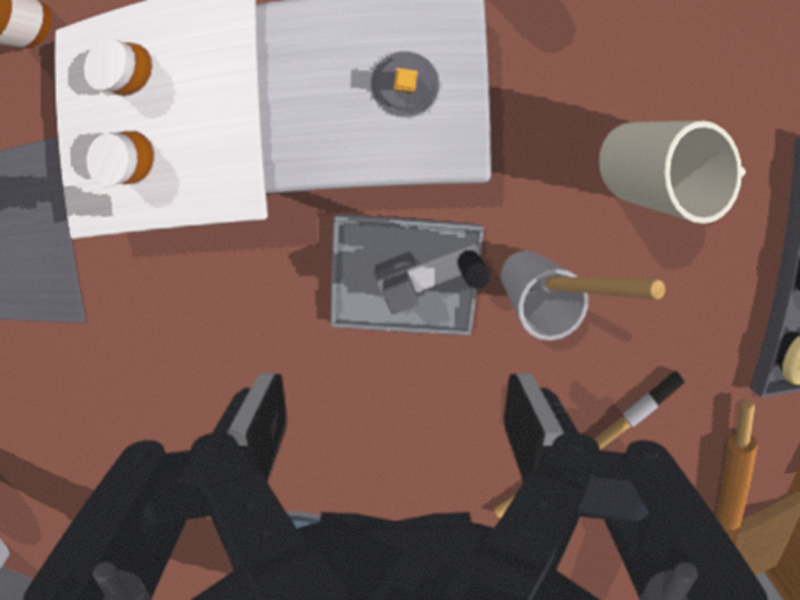

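The pot view puts the jug rim centre at (495,140) with its handle at (567,139), the brush top at (361,254) and the pot rim at (354,280). The crank view shows both jars upright on the plate, the shaft top at (405,80), the knob at (470,265), and the brush top at (657,289). I'll enlarge the crank and shaft.

Run:
```python
from h import *
k=.64
A=np.load("w_pot.npz");B=np.load("w_crank.npz");sa=(A["R"],A["pos"]);sb=(B["R"],B["pos"])
def wtri(s1,p1,s2,p2):
    def r(s,p): a=wz(s,p[0]*k,p[1]*k,.3);b=wz(s,p[0]*k,p[1]*k,.0);return a,b-a
    o1,d1=r(s1,p1);o2,d2=r(s2,p2);x=np.linalg.lstsq(np.c_[d1,-d2],o2-o1,rcond=None)[0]
    a,b=o1+x[0]*d1,o2+x[1]*d2;return (a+b)/2,np.linalg.norm(a-b)
print("btop",wtri(sa,(361,254),sb,(657,289)))
print("brush at rim",wz(sb,552*k,283*k,.1),"pot",wz(sa,354*k,280*k,.095),wz(sb,553*k,304*k,.095))
print("jug",wz(sa,495*k,140*k,.125),wz(sb,704*k,172*k,.125),"handle",wz(sa,567*k,139*k,.1))
P=B["p"];H=cv2.cvtColor(P,cv2.COLOR_RGB2HSV)
m=((H[...,0]<30)&(H[...,0]>12)&(H[...,1]>150)&(H[...,2]>150)); m[:, :230]=0;m[:,300:]=0;m[80:]=0
bb=blobs(m,10);print([(c/k,s) for c,s in bb]);
pts=np.argwhere(m)[:,::-1].astype(np.float32);w=np.array([wz(sb,u,v,.08)[:2] for u,v in pts],np.float32)*1000
print("shaft",cv2.minAreaRect(w))
cr=lambda a,f:cv2.resize(a[:,:,::-1],None,fx=f,fy=f,interpolation=cv2.INTER_CUBIC)
c=np.vstack([cr(P[130:220,205:325],4.4),cr(P[20:80,205:325],4.4)][:1]+[cr(P[30:75,215:305],528/90.)])
cv2.imwrite("pics/crop3.png",c);print(c.shape)
```

```text
btop (array([ 0.4898, -0.2793,  0.2157]), np.float64(0.0005868970487734492))
brush at rim [ 0.4581 -0.2561  0.1   ] pot [ 0.4377 -0.2638  0.095 ] [ 0.4387 -0.2608  0.095 ]
jug [ 0.5576 -0.3741  0.125 ] [ 0.5573 -0.3732  0.125 ] handle [ 0.563  -0.4418  0.1   ]
[(array([404.8864,  79.2898]), array([253,  44,  14,  14, 165], dtype=int32))]
shaft ((612.24755859375, -139.64251708984375), (14.844086647033691, 16.003578186035156), 83.16674041748047)
(660, 528, 3)
```

View pics/crop3.png

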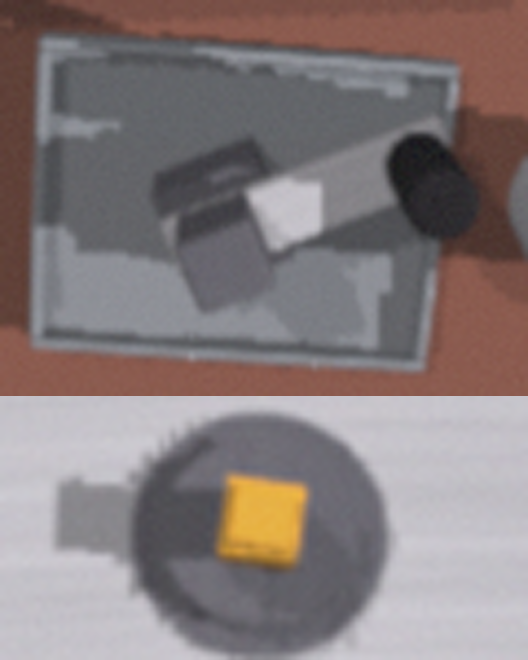

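The crop shows the grip block top centred at about (226,262), the knob top at about (446,205), and the shaft square rotated by about −8°. Now the brush.

Run:
```python
from h import *
k=.64
az=np.radians(-30);R=down(az-np.pi/2)
g=np.array([.4785,-.2728])
command_gripper(.06,35)
movep([*g,.33],R)
print(move_l([*g,.187],feed=.15,until_force=8))
command_gripper(.0,35);s=sense();print("gap",s["finger_gap"],s["time_s"])
move_l([*g,.37],feed=.2)
for a in (-85,-75): print(a,inverse_kinematics([.56,-.42,.37],down(np.radians(a-90))))
p,_=camera("scene");cv2.imwrite("pics/s2.png",cv2.resize(p[60:240,170:410][:,:,::-1],(800,600),interpolation=cv2.INTER_CUBIC))
```

```text
False
gap 0.011243681583451539 22.8583
-85 [ 0.2553  0.4767  0.5188  1.332  -0.2333  1.3929 -2.2875]
-75 [ 0.2665  0.4741  0.5001  1.3313 -0.2244  1.3917 -2.1201]
```

View pics/s2.png

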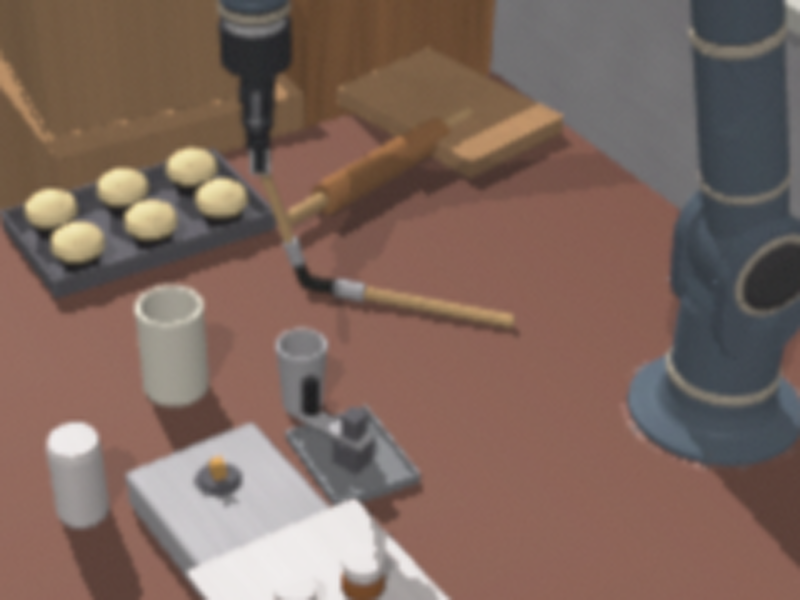

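The brush hangs from the fingers, still tilted, with its foot at about (302,282) in the crop. I'll work out the foot offset from that and place it in the jug.

Run:
```python
from h import *
s=sense();pos=s["position"]
f=onz("scene",170+303*.3,60+278*.3,pos[2]-.006-.172); off=(f-pos)[:2]
print("foot",f,"offset",off,"len",np.hypot(*off),"az",np.degrees(np.arctan2(*-off[::-1])))
yawaz=-30; loc=np.degrees(np.arctan2(*-off[::-1]))-yawaz   # lean azimuth relative to tool x
r=np.clip(np.hypot(*off),.05,.075)
loc=np.clip(loc,-15,15)
jug=np.array([.5575,-.3737]);a=np.radians(-85.4);e=np.array([np.cos(a),np.sin(a)])
R=down(a-np.radians(loc)-np.pi/2)
foot=jug-.016*e; g=foot+r*e; print(loc,r,g)
movep([*g,.37],R)
print(move_l([*g,.25],feed=.15,until_force=6))
print("floor",move_l([*g,.176],feed=.06,until_force=3),sense()["position"],sense()["wrist_force"])
p,_=camera("scene");a1=p[100:220,170:330][:,:,::-1]
command_gripper(.045);sleep(.6)
p,_=camera("scene");a2=p[100:220,170:330][:,:,::-1]
q=sense()["position"];move_l([*q[:2],.37],feed=.2);sleep(.3)
p,_=camera("top");a3=p[130:250,290:450][:,:,::-1]
cv2.imwrite("pics/s3.png",cv2.resize(np.hstack([a1,a2,a3]),(800,200),interpolation=cv2.INTER_CUBIC) if 0 else np.vstack([np.hstack([cv2.resize(x,(400,300),interpolation=cv2.INTER_CUBIC) for x in (a1,a2)]),np.hstack([cv2.resize(a3,(400,300),interpolation=cv2.INTER_CUBIC)]*2)]))
print(sense()["time_s"])
```

```text
foot [ 0.4338 -0.2576  0.1904] offset [-0.0441  0.0148] len 0.04650970092347912 az -18.508877257761092
11.491122742238908 0.05 [ 0.5602 -0.4076]
False
floor True [ 0.5599 -0.4079  0.1882] [ 0.6643 -0.8103  4.2158]
29.275
```

View pics/s3.png

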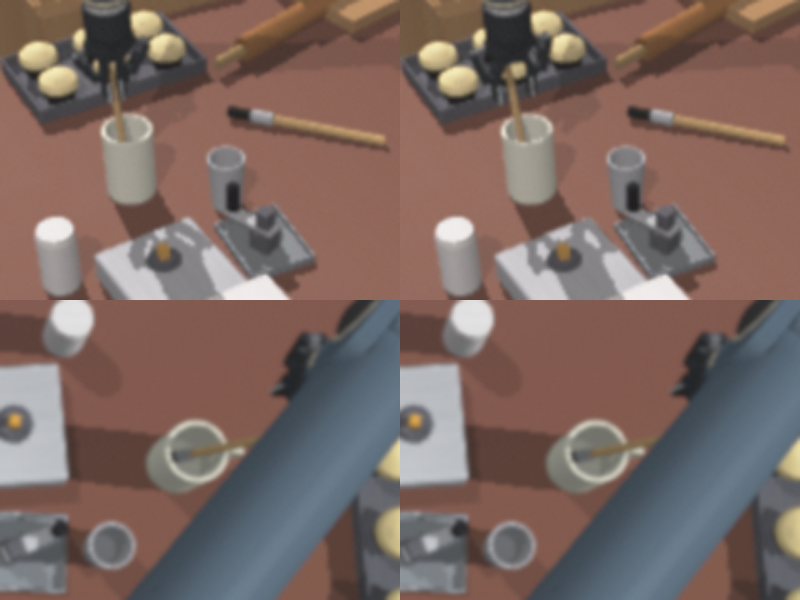

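The brush now stands in the jug, leaning over the handle. For the crank, I take the same close hover over the crank's block and over the shaft, so that calibration errors cancel.

Run:
```python
from h import *
B=np.load("w_crank.npz");sb=(B["R"],B["pos"])
b=wz(sb,256.4,189.5,.076);n=wz(sb,306.1,176.6,.095);d=n-b
phi=np.arctan2(d[1],d[0]);print("block",b,"knob",n,np.hypot(*d[:2]),np.degrees(phi))
command_gripper(.085)
crops=[]
for i,(c,z) in enumerate([((.611,-.140),.08),(b[:2],.076)]):
    yaw=(phi if i else np.radians(-98))
    # tool x along crank x (toward knob) is (-s,c) of closing yaw => closing yaw = phi-90
    R=down(yaw-np.pi/2)
    if inverse_kinematics([*c,z+.13],R) is None: R=down(yaw+np.pi/2);print("flip")
    movep([*c,.30],R);move_l([*c,z+.13],feed=.2);sleep(.2)
    p,Rt,pt=wshot(f"hov{i}");print(i,pt,Rt[:,0])
    crops.append(cv2.resize(p[110:260,152:352][:,:,::-1],(800,600),interpolation=cv2.INTER_CUBIC))
    cv2.imwrite(f"pics/hov{i}c.png",crops[-1])
    move_l([*c,.30],feed=.2)
print(sense()["time_s"])
```

```text
block [ 0.4409 -0.1354  0.076 ] knob [ 0.4636 -0.1954  0.095 ] 0.06415405332616238 -69.21652570675246
0 [ 0.6118 -0.1407  0.2116] [-0.1394 -0.9902  0.    ]
1 [ 0.4419 -0.1357  0.2071] [ 0.3551 -0.9348  0.001 ]
34.4833
```

View pics/hov0c.png

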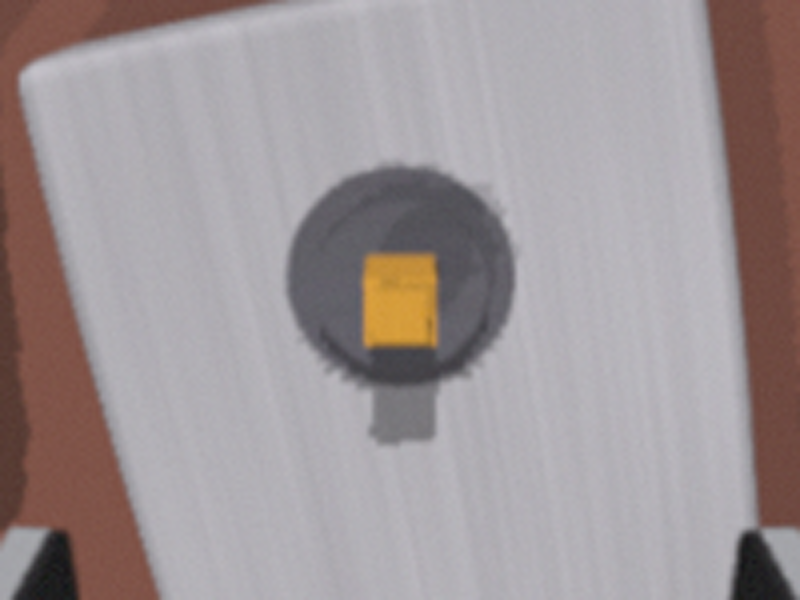

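View pics/hov1c.png

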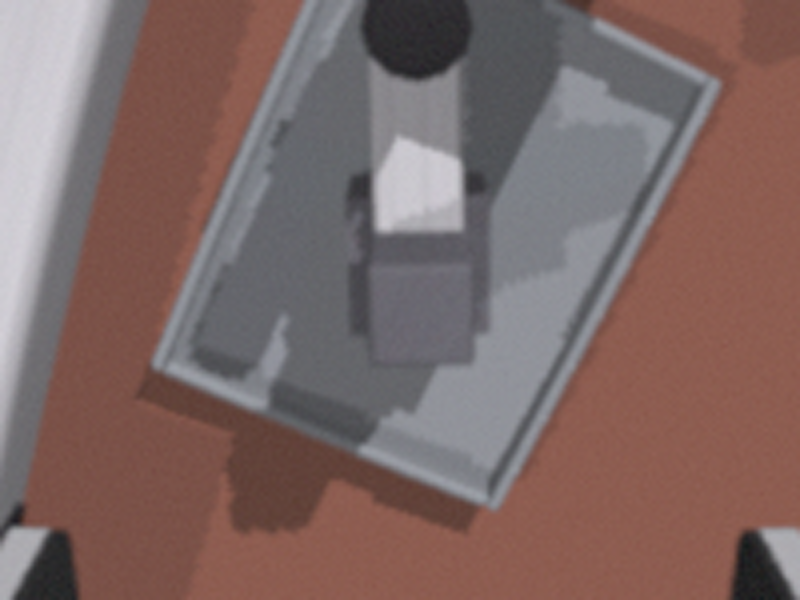

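In the hover views, the shaft square is aligned with the tool at yaw −98° and centred at crop (399.5,308). The crank block is aligned at −69.2° with its top face centred at (421.5,313.5). Now grasp and fit.

```bash
cat > crank.py <<'E'
from h import *
A=np.load("hov0.npz");B=np.load("hov1.npz")
sh=wz((A["R"],A["pos"]),152+399.5/4,110+308/4,.077)[:2]
bl=wz((B["R"],B["pos"]),152+421.5/4,110+313.5/4,.076)[:2]
RA=down(np.radians(-98-90));RB=down(np.radians(-69.2-90))
def inplane(R,xy): return np.array([R[:2,0]@xy,R[:2,1]@xy])
# pose errors of the controller at hover
E
python3 - <<'E'
from crank import *
print("shaft",sh,"rel tcp",inplane(A["R"],sh-A["pos"][:2]),"block",bl,"rel",inplane(B["R"],bl-B["pos"][:2]))
command_gripper(.06,50)
movep([*bl,.20],RB)
print(move_l([*bl,.074],feed=.12,until_force=8),sense()["position"])
command_gripper(.0,60);s=sense();print("gap",s["finger_gap"],s["position"])
move_l([*bl,.12],feed=.08); sleep(.2)
s=sense();print(s["position"],s["wrist_force"],s["ft_torque"],s["finger_gap"])
move_l([*bl,.20],feed=.15)
p,_,_=wshot("hold");cv2.imwrite("pics/holdc.png",cv2.resize(p[110:300,126:378][:,:,::-1],(800,600),interpolation=cv2.INTER_CUBIC))
E
```

```text
shaft [ 0.6124 -0.1401] rel tcp [-0.0006 -0.0005] block [ 0.4376 -0.1366] rel [-0.0006  0.0044]
False [ 0.4382 -0.1368  0.0746]
gap 0.02296846079245421 [ 0.4381 -0.1366  0.0745]
[ 0.4373 -0.1366  0.1196] [ 0.9105  0.1446 -3.3173] [ 0.0752  0.0351 -0.0305] 0.023168375141786816
```

View pics/holdc.png

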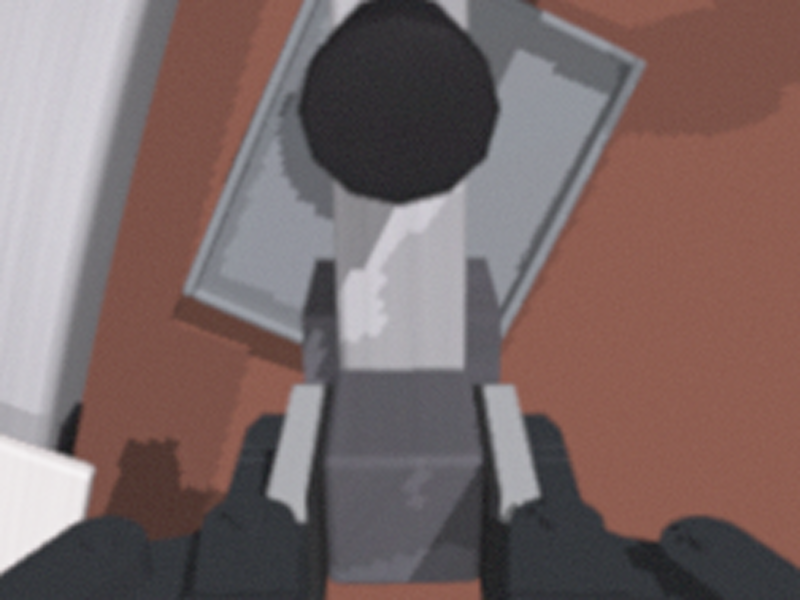

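The crank is held straight, with the knob top centred at (399,104). I use the knob to check the along-arm offset in the hand, then fit.

Run:
```python
from crank import *
C=np.load("hold.npz");s=(C["R"],C["pos"]);u=lambda x,y:(126+x*252/800,110+y*190/600)
z0=C["pos"][2]
k=inplane(C["R"],wz(s,*u(399,104),z0+.0205)[:2]-C["pos"][:2]);
b1=inplane(C["R"],wz(s,*u(403,458),z0+.0015)[:2]-C["pos"][:2]);b2=inplane(C["R"],wz(s,*u(403,580),z0+.0015)[:2]-C["pos"][:2])
print("knob",k,"block edges x",b1,b2)
off=np.array([k[0]-.065,0]);print("hub offset in tool",off)
if abs(off[0])>.004: raise SystemExit
off[0]=off[0]/2+ (b1[0]+b2[0])/4
print(off)
t=sh-RA[:2,0]*off[0]
movep([*t,.22],RA);s=sense();print(s["position"])
zhome=.058+.0705; 
move_l([*t,.163],feed=.12);sleep(.2)
w0=sense()["wrist_force"]
print("hit",move_l([*t,zhome-.001],feed=.03,until_force=10));s=sense();print(s["position"],s["wrist_force"]-w0,s["ft_torque"],"crank z",s["position"][2]-.0705,s["time_s"])
```

```text
knob [0.0653 0.0003] block edges x [0.0116 0.0007] [-0.0109  0.0007]
hub offset in tool [0.0003 0.    ]
[0.0003 0.    ]
[ 0.6116 -0.1402  0.2183]
hit True
[ 0.6124 -0.1398  0.1285] [0.3669 0.9079 9.5196] [ 0.0798  0.1194 -0.0539] crank z 0.0579710087219653 41.3417
```

Fully home: the crank underside is at 0.058 m. I let go of the block, check the jars, grip the knob and wind the first quarter.

```bash
cat >> crank.py <<'E'
def kp(t,z=.137):
    a=np.radians(-98)-t; return [sh[0]+.065*np.cos(a),sh[1]+.065*np.sin(a),z]
Y=down(-np.pi/2)
def onplate(tag,z):
    p,_=camera("top");cv2.imwrite(f"pics/{tag}.png",p[:,:,::-1])
    H=cv2.cvtColor(p,cv2.COLOR_RGB2HSV);m=(H[...,0]>5)&(H[...,0]<22)&(H[...,1]>150)
    return [(onz("top",*c,z),s[4]) for c,s in blobs(m,4) if .45<onz("top",*c,z)[0]<.75 and -.05<onz("top",*c,z)[1]<.22]
E
python3 - <<'E'
from crank import *
command_gripper(.05);q=sense()["position"];move_l([*q[:2],.20],feed=.2)
print(onplate("t5",.09))
movep(kp(0,.20),Y);print(move_l(kp(0),feed=.15,until_force=8))
command_gripper(0,25);s=sense();print("gap",s["finger_gap"],s["time_s"])
for t in np.radians(np.arange(15,91,15)):
    move_l(kp(t),feed=.1);s=sense();print(round(s["time_s"],2),s["wrist_force"],s["finger_gap"],s["position"]-kp(t))
E
```

```text
[]
False
gap 0.02142753609671095 44.575
44.89 [-0.2549  0.0263  6.1418] 0.021270871888287562 [ 0.0009 -0.0001  0.0015]
45.21 [0.5576 0.2016 6.8207] 0.021346285679750804 [ 0.0007 -0.0001  0.0014]
45.52 [-0.0965 -0.0708  7.817 ] 0.021154042718690615 [ 0.0001 -0.0004  0.0013]
45.84 [-2.2752 -0.1305  9.024 ] 0.021274628231783003 [-0.0004 -0.0004  0.0011]
46.16 [-4.2649  0.5462  9.382 ] 0.021207880591326174 [-0.0009 -0.0004  0.0011]
46.48 [-4.6715  1.1947 11.9291] 0.021087552519144032 [-0.0013 -0.0001  0.001 ]
```

Run:
```python
from crank import *
p,_=camera("scene");a=p[150:300,190:390]
mx=0;log=[]
for i,t in enumerate(np.radians(np.arange(105,1111,15))):
    move_l(kp(t,.139),feed=.12);s=sense();f=s["wrist_force"];mx=max(mx,np.linalg.norm(f))
    if i%8==0: print(round(np.degrees(t)),round(s["time_s"],1),f,s["finger_gap"],(s["position"]-kp(t))[:2])
    if np.linalg.norm(f)>40: print("force",t,f);break
    if round(np.degrees(t))==360: b=camera("scene")[0][150:300,190:390]
print(mx)
c=camera("scene")[0][130:310,170:410]
cv2.imwrite("pics/s6.png",np.vstack([np.hstack([cv2.resize(x,(400,300)) for x in (a,b)]),np.hstack([cv2.resize(c,(400,300)),cv2.resize(camera("top")[0][120:240,170:330],(400,300))])])[:,:,::-1])
```

```text
105 46.8 [ 1.169  -1.0654 -0.1768] 0.021235191603843854 [-0.0001  0.0002]
225 49.2 [2.8716 2.9546 6.305 ] 0.021310828850047696 [0.0009 0.0007]
345 51.5 [-0.2067 -2.3236  6.9429] 0.0213125052288591 [-0.0016 -0.0002]
465 53.9 [ 2.539  -2.0355 -0.3772] 0.021244266323500214 [-0.0002 -0.0007]
585 56.2 [2.8019 1.9845 5.6423] 0.020988162666405963 [0.0007 0.001 ]
705 58.5 [-0.9399 -0.8644  8.2165] 0.021157047039550656 [-0.0016 -0.0002]
825 60.9 [ 3.4644 -1.3925  0.0541] 0.021170483125478586 [-0.0002 -0.0007]
945 63.2 [2.0465 1.9899 5.3246] 0.021118140814922914 [0.0007 0.0009]
1065 65.5 [-0.8505 -1.1832  8.8147] 0.021402176128523694 [-0.0016 -0.0002]
8.934366351622892
```

View pics/s6.png

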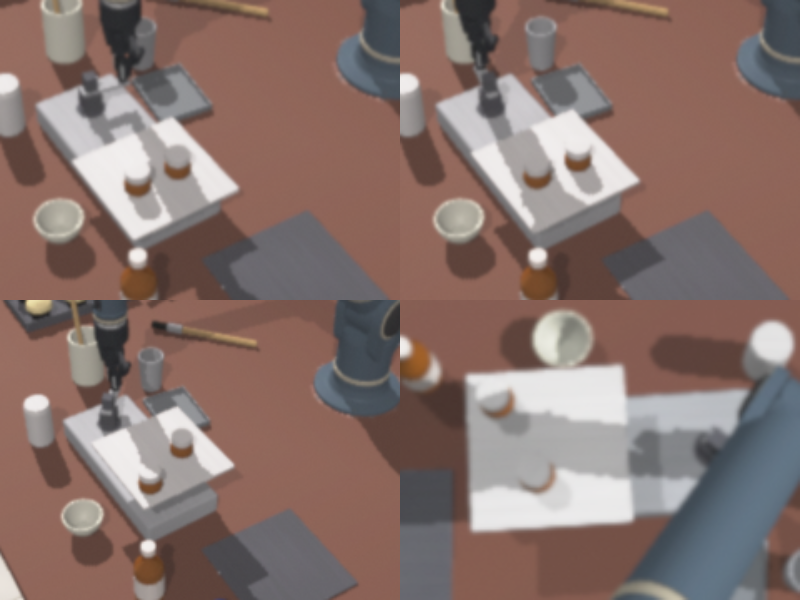

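Both jars still stand on the risen plate. One was nudged but is well inside the edge. Now the last bit of winding, then I take the crank off.

Run:
```python
from crank import *
for d in (1118,1126,1131):
    h=move_l(kp(np.radians(d),.139),feed=.05,until_force=12);s=sense();print(d,h,s["wrist_force"])
    if h: break
d=s["position"][:2]-sh;phi=np.arctan2(d[1],d[0]);print("phi",np.degrees(phi),np.hypot(*d),"plate pts")
dep=camera("top")[1];o,r=ray("top",231,183);print("plate z",(o+r*dep[183,231]))
command_gripper(.05);q=sense()["position"];move_l([*q[:2],.22],feed=.2)
for f in (0,np.pi):
    R=down(phi-np.pi/2+f)
    J=inverse_kinematics([*sh,.22],R);print(f,J)
    if J is not None: break
movep([*sh,.22],R)
p,Rt,pt=wshot("hov2");np.save("phi.npy",[phi,f])
cv2.imwrite("pics/hov2c.png",cv2.resize(p[110:260,152:352][:,:,::-1],(800,600),interpolation=cv2.INTER_CUBIC));print(pt,sense()["time_s"])
```

```text
1118 False [1.439  0.1016 5.4254]
1126 False [2.2034 0.0827 3.2381]
1131 False [3.6451 1.449  3.6739]
phi -149.75071943933153 0.06462889468301612 plate pts
plate z [0.5891 0.0763 0.1448]
0 [ 0.9093  0.7181 -1.1785  1.6494  0.6938  1.2557  1.6874]
[ 0.6118 -0.1387  0.2194] 70.8333
```

View pics/hov2c.png

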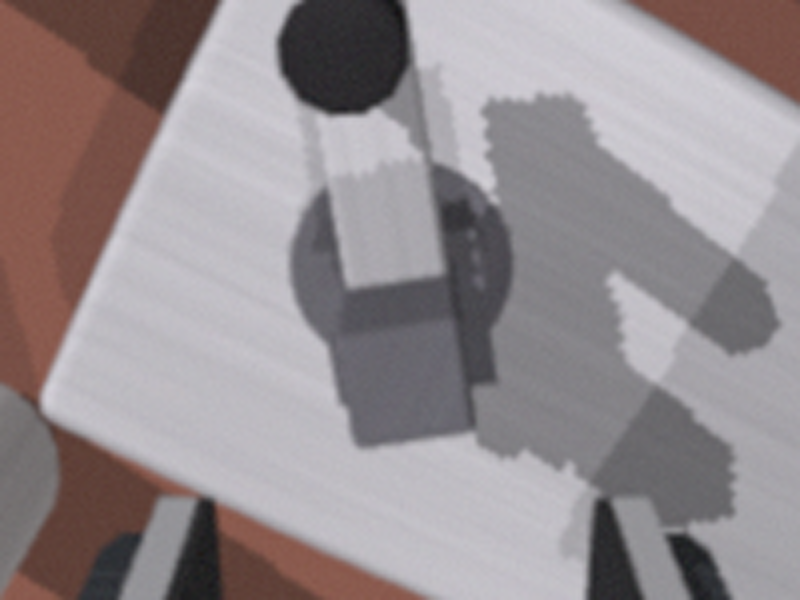

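The plate reads 0.145 m, so it is all the way up. The block sits at about (404,383), turned about 8° from the tool because the knob slid in the pads at the stop. I turn the tool to match, then grip and lift the crank off.

Run:
```python
from crank import *
C=np.load("hov2.npz");b=wz((C["R"],C["pos"]),152+404/4,110+383/4,.13)[:2]
x=C["R"][:,0];phi=np.arctan2(x[1],x[0])+np.radians(7.8);print("block",b,"vs shaft",sh,np.degrees(phi))
R=down(phi-np.pi/2)
command_gripper(.06,60)
movep([*sh,.20],R);print(move_l([*sh,.1295],feed=.1,until_force=10))
command_gripper(0,60);s=sense();print("gap",s["finger_gap"],s["position"],s["wrist_force"],s["ft_torque"])
q=s["position"]
print("jam",move_l([*q[:2],.165],feed=.06,until_force=25),sense()["wrist_force"])
if sense()["position"][2]>.16:
    move_l([*q[:2],.22],feed=.15);sleep(.2);s=sense();print(s["finger_gap"],s["wrist_force"])
    p,Rt,pt=wshot("hold2")
    top=camera("top");np.savez("top7.npz",p=top[0],d=top[1])
    for RR in (RB,): print(inverse_kinematics([*bl,.22],RR))
print(sense()["time_s"])
```

```text
block [ 0.6127 -0.1389] vs shaft [ 0.6139 -0.1401] -141.94829140099637
False
gap 0.022799377561289358 [ 0.614  -0.1398  0.1302] [-1.3475  0.7406  3.688 ] [ 0.0793  0.3542 -0.0079]
jam False [-0.0954 -0.4165 -2.3549]
0.023132595142022934 [ 0.5103  0.7066 -3.6083]
[-0.7394  0.265   1.1331  2.1084 -0.2981  0.9403 -2.2194]
74.1833
```

Run:
```python
from crank import *
q=np.array(sense()["joint_pos"]);print(q,bl)
for d in list(range(-150,-40,10)):
    J=inverse_kinematics([.4385,-.1366,.26],down(np.radians(d-90)))
    if J is not None: print(d,np.abs(np.array(J)-q).max(),np.array(J))
```

```text
[ 0.918   0.7388 -1.2048  1.6446  0.7174  1.2727  1.8086] [ 0.4389 -0.136 ]
-150 0.40493768048342127 [ 1.3229  0.4006 -1.3663  1.97    0.4369  1.1253  1.8695]
-140 0.4488103434201187 [ 1.2098  0.29   -1.1647  1.9732  0.304   1.071   2.1805]
-130 0.5464221359169672 [ 1.2098  0.29   -1.1647  1.9732  0.304   1.071   2.355 ]
-120 0.7209550611164004 [ 1.2098  0.29   -1.1647  1.9732  0.304   1.071   2.5296]
-110 0.8160671088295905 [ 1.2864  0.3529 -1.2914  1.971   0.3819  1.1003  2.6247]
-90 4.448262016494342 [-0.8638  0.2078  1.2509  2.0616 -0.2311  1.0258 -2.6396]
-80 4.338911338466097 [-0.7802  0.1669  1.1283  2.0597 -0.1775  1.017  -2.5303]
-70 4.164378413266663 [-0.7802  0.1669  1.1283  2.0597 -0.1775  1.017  -2.3558]
-60 3.9898454880672305 [-0.7802  0.1669  1.1283  2.0597 -0.1775  1.017  -2.1812]
-50 3.815312562867798 [-0.7802  0.1669  1.1283  2.0597 -0.1775  1.017  -2.0067]
```

Run:
```python
from crank import *
c=np.array([.4385,-.136]);R=down(np.radians(-118-90))
q=sense()["position"];move_l([*q[:2],.26],feed=.15)
movep([*c,.26],R)
move_l([*c,.10],feed=.15)
print("down",move_l([*c,.070],feed=.03,until_force=5));s=sense();print(s["position"],s["wrist_force"],s["joint_pos"][6])
command_gripper(.06);sleep(.2);q=sense()["position"]
move_l([*q[:2],.22],feed=.15)
p,_,_=wshot("w9");print(sense()["time_s"])
movep([.48,-.15,.36],R)
movep([.30,-.55,.36],down(-np.pi/2)) 
sleep(.3)
t=camera("top");sc=camera("scene")[0]
print([ (n,(lambda o_r:o_r[0]+o_r[1]*t[1][v,u])(ray("top",u,v))) for n,u,v in [("plate",231,183)]])
cv2.imwrite("pics/fin.png",np.vstack([np.hstack([cv2.resize(t[0][110:260,190:390],(400,300)),cv2.resize(sc[100:310,160:440],(400,300))]),np.hstack([cv2.resize(p[60:360],(400,300)),cv2.resize(t[0],(400,300))])])[:,:,::-1])
print(sense()["time_s"],sense()["wrist_force"])
```

```text
down True
[ 0.438  -0.1357  0.076 ] [-1.9973  0.8487  4.6668] 2.2396603590390294
79.1167
[('plate', array([0.5899, 0.0766, 0.1409]))]
82.5 [-1.0923 -0.4937  0.3342]
```

View pics/fin.png

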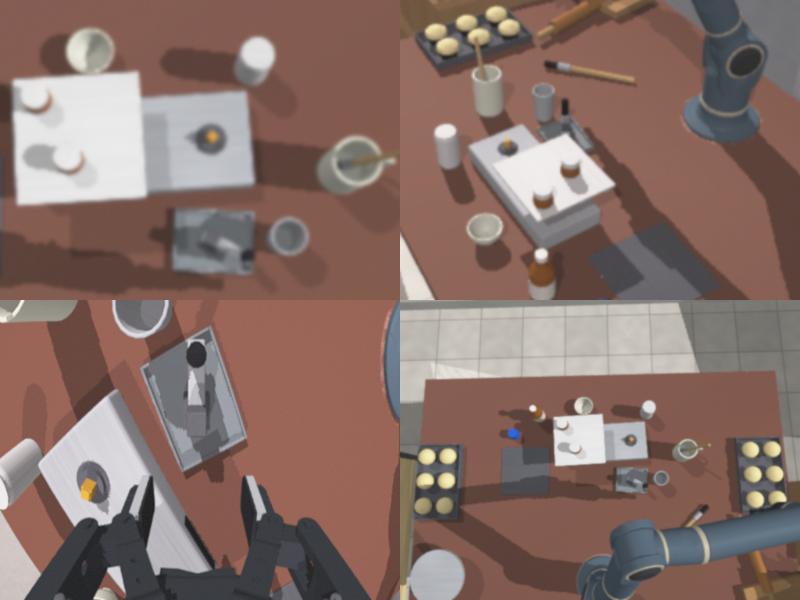

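The final views show both jars upright on the raised plate, the brush leaning over the jug's handle, and the crank standing in its tray. The shaft is bare and the bystanders look undisturbed.

```bash
python3 -c "
from rig import *
print(finish_job())"
```

```text
the job is handed in; nothing more can be done
None
```

I did the whole job in the order asked and handed it in at about 83 s: both jars (only two were present) stand on the raised plate, the brush leans over the jug's handle, and the crank is upright in its tray; the verdict itself was not shown.

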